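Tighten a gas regulator's cap with the click torque driver

TASK

Take the torque driver from its stand, fit its socket fully over the hexagon cap of the regulator clamped in the nest, without ramming or leaning on it, and tighten the cap clockwise until the driver clicks, stopping after the first or second click. Leave the cap tight and stand the driver back upright in its stand, disturbing nothing else on the bench.

Things in the scene. Friction and masses are not known exactly. Their poses are not given: they have to be found in the camera images.
- driver: preset torque driver, loose, about 0.4 kg, 134 mm long, upright in the stand. Origin on its axis at the socket's open lower rim, z up the axis, x of the handle. Socket six-sided outside, 51 mm over corners, to 25 mm up; thin shank to 38 mm; grip from 54 to 130 mm. A clutch of 18 teeth joins handle and socket: one click each 20 degrees (0.35 rad) of slip
- socket_mouth (a point): centre of the socket's open lower rim; yaw is the socket's: as the handle's at the start, 0.35 rad behind (anticlockwise of it) per click. Inside, a hexagon 33.6 mm across flats, 19 mm deep, one flat facing x and one each 60 degrees, the lowest 4.5 mm flared to 39 mm as a lead-in; about 5 degrees of play each way on the cap
- nest: steel base plate 110 x 130 mm fixed to the bench, two grey clamp blocks hold an aluminium gas regulator by its ports. Origin at the centre of the plate's underside, under the regulator's axis; z up. Regulator: flange 76 mm wide at 58 to 70 mm up, bonnet 58 narrowing to 47 mm up to 102 mm, the cap on top
- cap_top (a point): centre of the flat top of the cap's hexagon, 118 to 119 mm above the bench; no yaw of the hexagon: that is unknown and must be felt or seen. Hexagon 32 mm across flats, 12 mm tall; a cone 2.5 mm high, 27 mm wide at its foot, stands on it. With the hexagons out of step the flare rests on the corners, its rim 3 to 5 mm below this point
- stand: fixed driver stand: round foot 92 mm, cup 72 mm outside with a 57 mm bore, rim 44 mm above the bench, inner floor 12 mm above the bench. Origin at the centre of the foot's underside; the driver stands in the cup on its socket
- driver_grip (a point): middle of the black six-sided grip, 36 mm across flats, a flat facing the handle's x and each 60 degrees, 92 mm above the driver's origin; pinch it on flats, 30 N or more. Turned clockwise it takes the socket along; held back, it moves ahead, torque rising to 0.3 to 0.7 N m over 0.25 rad, then clicks: torque falls to about zero. No slip anticlockwise
- cap_washer (a point): upper face of the 46 mm washer under the cap's hexagon, on the axis, 12 mm below cap_top; the socket is fully on when its mouth rests here. The cap tightens clockwise from above, starts 0.3 to 1.6 rad short of home, turns with about 0.08 N m, sinks 0.6 mm per rad and stops hard at home
- reg_a: a finished gas regulator standing loose on the bench, to be left alone; origin at its underside
- reg_b: a second regulator standing loose on the bench, its cap not yet fitted, to be left alone; origin at its underside
- pliers: red-handled pliers lying on the bench, to be left alone; origin at its underside
- screwdriver: a screwdriver lying on the bench, to be left alone; origin at its underside
- spare_cap: a spare hexagon cap lying on the bench, to be left alone; origin at its underside
- grease_can: a small upright tin can, to be left alone; origin at its underside
- cap_tray: a shallow blue tray of caps, to be left alone; origin at its underside
- union_bin: a small yellow bin of brass unions, to be left alone; origin at its underside

How it is judged:
On the way, in this order (a step that is already met when the one before it is completed fails the run):
1. the driver's socket sits fully over the hexagon cap, driver upright (horizontal distance between socket_mouth and cap_top below 0.004 m and z of socket_mouth in the frame of cap_top below -0.009 m and angle between driver's own z axis and vertical below 0.12 rad), for 0.2 s.
2. with the socket over the cap and the cap run home, the driver slips (handle ahead of its socket, over a tooth) (all of step 1 and angle between the x axis of driver and the x axis of socket_mouth, either way round above 0.22 rad and z of cap_top in the frame of nest below 0.1181 m), for 0.1 s.
At the end, for the whole second after the job is handed in: The driver stands upright (within 6 degrees) on the floor of its stand's cup, released and at rest; it has clicked once or twice; the cap is home, turned back by less than 0.15 rad (horizontal distance between driver and stand below 0.006 m and z of socket_mouth in the frame of stand below 0.015 m and angle between driver's own z axis and vertical below 0.1 rad and linear speed of driver below 0.02 m/s and angle between the x axis of driver and the x axis of socket_mouth, either way round above 0.28 rad and z of cap_top in the frame of nest below 0.1181 m); the robot touches nothing.
It fails at once if the driver is turned on past the second click (angle between the x axis of driver and the x axis of socket_mouth, either way round above 1.02 rad).
It fails at once if the socket is rammed on the regulator or its cap before it is on (over 40 N) (contact force between driver and nest above 40 N and z of socket_mouth in the frame of cap_top above -0.0065 m).
It fails at once if the driver is wrenched or leaned on hard (over 120 N in all between socket, cap and washer, turning forces included) (contact force between driver and nest above 120 N).
It fails at once if a bystander on the bench is knocked or moved (over 15 mm) (distance of any of reg_a, reg_b, pliers, screwdriver, spare_cap, grease_can, cap_tray, union_bin from where it was at the start of the episode above 0.015 m).
It also fails if it takes over 72 s, if anything falls off the work surface, if the arm or the gripper's body presses on something with over 40 N, if the wrist force passes 120 N, or if a joint passes its speed limit or range.

ROBOT

A 7-joint arm with a two-finger parallel gripper is mounted at the origin on the work surface. World frame = base frame: x ahead of the robot, y to its left, z up, the work surface at z = 0. Lengths are in m, angles in rad, forces in N, time in s.
With the tool pointing down it reaches from about 0.425 to 0.95 m from the base axis. Payload 16.7 kg.
Tool frame: the origin (TCP) lies between the finger pads; the fingertips stand 17 mm ahead of it and the grasp point (between the pads) lies 2 mm behind it (tip_extent is the distance from the TCP to the fingertips, in m); z points along the fingers, y is the line along which they close (so a half turn about z gives the same grasp; the last joint's range is limited). The gripper opens to 94 mm and grips with 3 to 60 N. Pads are 16 mm wide; open, the fingers measure 119 mm over their backs; the gripper's body (75 mm by 177 mm) begins 78 mm behind the grasp point.
Start: joints at [1.02, 0.426, 0.074, 1.606, -0.034, 1.111, -0.067], TCP at [0.263, -0.621, 0.187] pointing down, gripper open.
Joint ranges: [-2.85, 2.85], [-0.5, 2.14], [-1.23, 1.37], [0.21, 2.46], [-1.02, 4.16], [0.16, 2.05], [-2.73, 2.73]. Speed limits (rad/s): [1.89, 1.89, 2.39, 2.39, 3.01, 3.01, 3.01].

INTERFACE

Orientations are given as a 3x3 rotation matrix whose columns are the frame's x, y, z axes.
In Python, from station import sense, get_image, job_done, recognise, cut_out, mark_of, tip_extent gives the robot as it stands. The module is installed in compiled form; this text tells all that it offers.
- The arm moves only by the tool arm_command, never from a script. Its argument "targets" is a list of rows, each a list of 4 numbers: the shift along the world's x, y, z in m, then the turn about the world's z in rad. In form: [[x, y, z, turn], ...]. A call has 1 to 5 rows; each row shifts and turns the commanded pose from where the row before left it; what a row does not reach is not made up. A row lasts 1/10 s, in which the tool goes at most 50 mm and 8.59 degrees, less where a joint would pass 70% of its speed; a pose out of reach is approached as far as the arm can. A call is refused whole if a number of a shift passes 0.05 or a number of a turn 0.15, either way. A call with a gripper value outside its range is refused whole. "gripper" is the finger opening in m, from 0 to 0.094, set as the call begins (left out, the last holds). The fingers move at their own pace and stop on an object; the grip force is fixed at half the most. Time passes only in rows, so rows that do not move let the fingers close. It gives the time, the measured TCP pose, the force, the opening and the grip force at its end, in the units of the state.
- sense(): the state, without advancing time (a new reading comes with each control period).
- get_image(name): name is "scene" or "top" or "wrist"; returns a dict with "color" (400x640x3 uint8, red, green, blue), "mtx" (3x3 intrinsics, pixels), "D" ([k1, k2, p1, p2, k3] as OpenCV has them; the pictures are not rectified), "extrinsics" (4x4, takes a point from world to camera coordinates); the wrist camera has in their place "tool_from_camera" (4x4, takes a point from camera to tool coordinates, whose origin is the TCP and whose axes are the flange's). Camera axes: x right, y up, looking along -z (the intrinsics and any distortion apply to the point x, -y, -z); pixel columns grow to the right and rows downward; lengths in m; the calibration is good to about 2 mm. A picture is of the moment at which its call begins: read the wrist's pose just before it. There is no depth.
- job_done(): hands the job in; it is judged then, once.
Trained networks look in a picture, given as the dict that the camera call returned (one of the last four; its "shot" number tells which), for a name from the list of things; names that differ only in an ending like _2 or _b are one class to them, and where a whole thing is asked for, a point or a joint stands for the part that bears it (a point fixed in the world has none). Each returns a list of dicts, best first, with "conf" (0 to 1); they miss things now and then, are a little off and sometimes report something else, mostly with a low value. They report only what shows in the picture. A call takes as long as a camera call.
- recognise(picture, query): "extent" ([centre column, centre row, width, height] in pixels, round what is visible of it).
- cut_out(picture, query): "pixels" (400x640 bool, what is visible of it) and "extent" ([centre column, centre row, width, height] in pixels, round what is visible of it).
- mark_of(picture, query): "centre" ([row, column] in pixels: a listed point, or the origin of a listed thing).
The state is a dict: "time": time; "q": joint angles; "dq": joint speeds; "effort": joint torques, N m; "ee_pos": TCP position; "tcp_rot": TCP orientation; "contact_force": force on the tool from outside, world axes, zero at the start; "ft_torque": the same for the moment, N m; "gripper_width": finger opening in m; "finger_force": force on a finger pad.
Only numpy, scipy, OpenCV 4.12 (cv2) and the standard library are available. Lean on these libraries where they do the work, as an engineer would, in place of code of your own. Each camera call takes 0.05 s, during which the arm holds its last target. There are 200 camera calls.

## Working session

There is one attempt and no reset: what is moved stays moved. The work goes in short steps, Python scripts to look and compute and a tool call to move; the robot and the scene stay as the last step left them, time stands still between calls to the robot, and variables do not carry over. Pictures are saved under pics/ and viewed, at most 10 in all, crops included, and the job is handed in when it is done.

Besides the shell and the picture viewer there is one more tool, called after "Emit:" in YAML: its name, and indented under it one key for each argument. arm_command: Moves the arm, as the interface text tells. Its arguments: {"type":"object","properties":{"targets":{"type":"array","items":{"type":"array","items":{"type":"number"}}},"gripper":{"type":"number"}},"required":["targets"]}

```bash
mkdir -p pics; cat > h.py <<'E'
import numpy as np, cv2
from station import *
def ray(p,uv,s=None):
    n=cv2.undistortPoints(np.array([[uv]],float),np.array(p["mtx"]),np.array(p["D"]))[0,0]
    d=np.array([n[0],-n[1],-1.])
    if "extrinsics" in p:
        E=np.array(p["extrinsics"]);R=E[:3,:3].T;return -R@E[:3,3],R@d
    T=np.array(p["tool_from_camera"]);R=np.array(s["tcp_rot"])
    return R@T[:3,3]+np.array(s["ee_pos"]),R@T[:3,:3]@d
def at_z(p,uv,z,s=None):
    o,d=ray(p,uv,s);return o+d*(z-o[2])/d[2]
def tri(rs):
    A=0;b=0
    for o,d in rs:
        d=d/np.linalg.norm(d);P=np.eye(3)-np.outer(d,d);A=A+P;b=b+P@o
    return np.linalg.solve(A,b)
def save(p,n,crop=None):
    c=p["color"][...,::-1]
    cv2.imwrite("pics/"+n,c)
E
python3 - <<'E'
from h import *
np.set_printoptions(precision=4,suppress=True)
s=sense();print(s)
P={n:get_image(n) for n in("scene","top","wrist")}
for n in P: save(P[n],n+"0.png")
Z=dict(driver_grip=.104,cap_top=.1185,stand=0,nest=0,cap_washer=.1065,driver=.012)
for n in("scene","top","wrist"):
    print(n,P[n]["mtx"][0][0], P[n].get("extrinsics",P[n].get("tool_from_camera")))
R={}
for q,z in Z.items():
    rs=[]
    for n in P:
        m=mark_of(P[n],q)
        if m:
            uv=m[0]["centre"][::-1];print(q,n,np.round(uv,1),round(m[0]["conf"],2),at_z(P[n],uv,z,s))
            if n!="wrist":rs.append(ray(P[n],uv,s))
    if len(rs)>1:print("  tri",tri(rs))
for q in"reg_a pliers screwdriver spare_cap grease_can cap_tray union_bin".split():
    for m in mark_of(P["top"],q):
        if m["conf"]>.3:print(q,np.round(m["centre"][::-1]),round(m["conf"],2),at_z(P["top"],m["centre"][::-1],0))
cv2.imwrite("pics/both.png",cv2.resize(np.vstack([P["scene"]["color"],P["top"]["color"]])[...,::-1],(480,600)))
E
```

```text
{'time': 0.0, 'q': array([ 1.0205,  0.4267,  0.0739,  1.6066, -0.0341,  1.1108, -0.0671]), 'dq': array([ 0.0003,  0.0003, -0.    , -0.0002, -0.0009,  0.0007, -0.0003]), 'effort': array([ -0.0019, -93.5812,   3.666 , -45.4194,  -0.049 ,   0.0201,
         0.0002]), 'ee_pos': array([ 0.2631, -0.6211,  0.1862]), 'tcp_rot': array([[ 0.9208,  0.3901, -0.0006],
       [ 0.3901, -0.9208,  0.0011],
       [-0.0001, -0.0013, -1.    ]]), 'contact_force': array([ 0.4336, -0.7579, -1.1382]), 'ft_torque': array([ 0.0279,  0.0037, -0.0007]), 'finger_force': 0.0, 'gripper_width': 0.09379566958420285}
scene 396.6883115325048 [[ 0.4525  0.8915 -0.0187 -0.2505]
 [-0.5916  0.3158  0.7418  0.2498]
 [ 0.6672 -0.3246  0.6704 -1.4748]
 [ 0.      0.      0.      1.    ]]
top 370.395310703426 [[-0.018  -0.9998  0.0077  0.0028]
 [ 0.993  -0.017   0.1167 -0.5643]
 [-0.1165  0.0097  0.9931 -0.9754]
 [ 0.      0.      0.      1.    ]]
wrist 340.0567389658064 [[-0.0001  0.961   0.2766  0.0809]
 [ 1.      0.0001  0.0001  0.0001]
 [ 0.0001  0.2766 -0.961  -0.1966]
 [ 0.      0.      0.      1.    ]]
driver_grip sce
[... 528 characters left out ...]
p_washer scene [361.  161.8] 0.59 [0.4738 0.1854 0.1065]
cap_washer top [238.5 234.4] 0.75 [0.4725 0.1911 0.1065]
  tri [0.4716 0.1895 0.1041]
driver scene [264.2 226.7] 0.68 [ 0.4957 -0.1335  0.012 ]
reg_a [227. 133.] 0.9 [0.766  0.2469 0.    ]
reg_a [308. 136.] 0.69 [0.7553 0.0143 0.    ]
pliers [388. 136.] 0.92 [ 0.752  -0.2143  0.    ]
pliers [160. 215.] 0.61 [0.5332 0.4346 0.    ]
screwdriver [314. 198.] 0.68 [0.5729 0.0022 0.    ]
spare_cap [324. 273.] 0.71 [ 0.366  -0.0219  0.    ]
grease_can [444. 280.] 0.76 [ 0.3395 -0.3543  0.    ]
grease_can [248. 232.] 0.67 [0.4817 0.1865 0.    ]
cap_tray [157. 214.] 0.81 [0.5348 0.4446 0.    ]
union_bin [478. 192.] 0.58 [ 0.5838 -0.4682  0.    ]
```

View pics/both.png

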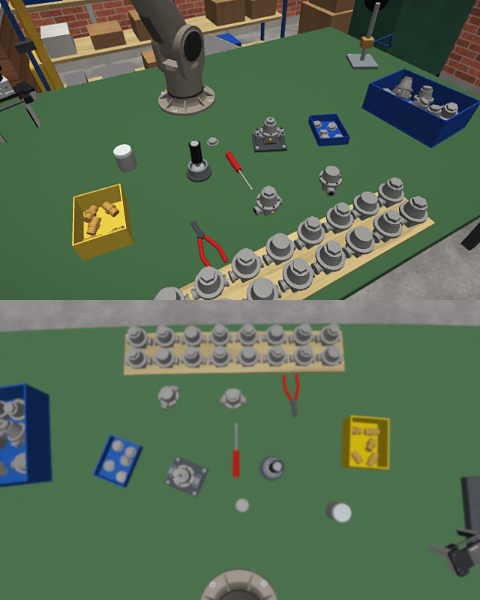

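```bash
python3 - <<'E'
import cv2
t=cv2.imread("pics/top0.png");a=cv2.resize(t[185:275,200:290],(400,400),interpolation=2);b=cv2.resize(t[180:270,320:410],(400,400),interpolation=2)
cv2.imwrite("pics/c1.png",cv2.hconcat([a,b]))
E
```

```text
(no output)
```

View pics/c1.png

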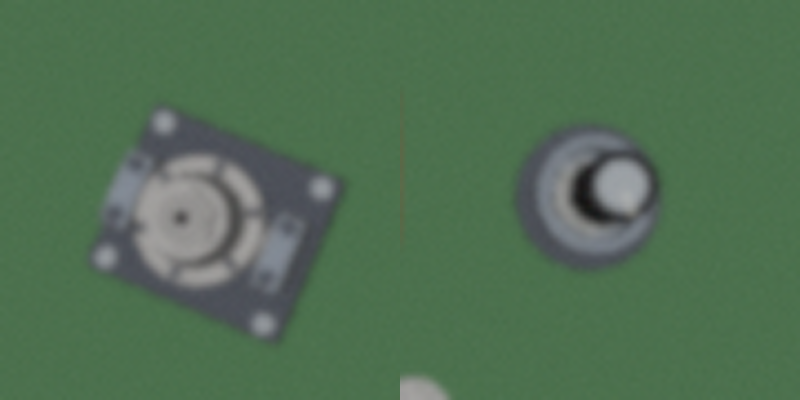

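The top image shows the driver and stand near (369,222) and the nest near (241,233), with its plate rotated about 20°. The path between them is clear, so I'm moving above the driver.

Emit:
arm_command:
  targets:
    - [0.02,0.04,0.02,0]
    - [0.02,0.04,0.02,0]
    - [0.02,0.04,0.02,0]
    - [0.02,0.04,0.02,0]
    - [0.02,0.04,0.02,0]

```text
time: 1.9
ee_pos: [0.3638, -0.4198, 0.2879]
tcp_rot: [[0.921, 0.39, 0.0], [0.39, -0.921, -0.0], [0.0, 0.0, -1.0]]
contact_force: [0.5, -0.1, -0.3]
gripper_width: 0.0942
finger_force: 0.0
```

Emit:
arm_command:
  targets:
    - [0.02,0.04,0,0]
    - [0.02,0.04,0,0]
    - [0.02,0.04,0,0]
    - [0.02,0.04,0,0]
    - [0.02,0.04,0,0]

```text
time: 2.4
ee_pos: [0.4638, -0.2198, 0.2872]
tcp_rot: [[0.921, 0.39, 0.001], [0.39, -0.921, -0.0], [0.0, 0.001, -1.0]]
contact_force: [0.5, -0.3, 0.2]
gripper_width: 0.0941
finger_force: 0.0
```

Emit:
arm_command:
  targets:
    - [0.017,0.045,0,0]
    - [0.017,0.045,0,0]
    - [0,0,0,0]

```text
time: 2.7
ee_pos: [0.4992, -0.1251, 0.2872]
tcp_rot: [[0.918, 0.397, 0.001], [0.397, -0.918, 0.002], [0.002, -0.001, -1.0]]
contact_force: [0.7, -0.8, 0.1]
gripper_width: 0.0941
finger_force: 0.0
```

```bash
cat > look.py <<'E'
from h import *
import sys
np.set_printoptions(precision=4,suppress=True)
name=sys.argv[1]; qs=dict(a.split("=") for a in sys.argv[2:])
s=sense();p=get_image("wrist");save(p,name+".png")
print(s["ee_pos"],s["time"],"toolyaw",np.arctan2(s["tcp_rot"][1,0],s["tcp_rot"][0,0]), "cam",ray(p,(320,200),s)[0])
for q,z in qs.items():
    for m in mark_of(p,q)[:2]:
        uv=m["centre"][::-1];print(q,np.round(uv,1),round(m["conf"],2),at_z(p,uv,float(z),s))
np.savez(name+".npz",ee=s["ee_pos"],R=s["tcp_rot"],mtx=p["mtx"],D=p["D"],T=p["tool_from_camera"])
E
python3 look.py w1 driver_grip=.104 stand=0 driver=.012 socket_mouth=.012
```

```text
[ 0.4992 -0.1251  0.2872] 2.7 toolyaw 0.408762147343068 cam [ 0.5733 -0.0933  0.4839]
driver_grip [317.4 176.5] 0.69 [ 0.4995 -0.1342  0.104 ]
stand [312.2 160. ] 0.8 [ 0.4986 -0.1288  0.    ]
driver [313.8 162. ] 0.92 [ 0.4987 -0.1311  0.012 ]
driver [314.4 175.7] 0.68 [ 0.481  -0.1397  0.012 ]
socket_mouth [312.1 159.7] 0.62 [ 0.5008 -0.1276  0.012 ]
socket_mouth [312.6 161. ] 0.52 [ 0.4993 -0.129   0.012 ]
```

View pics/w1.png

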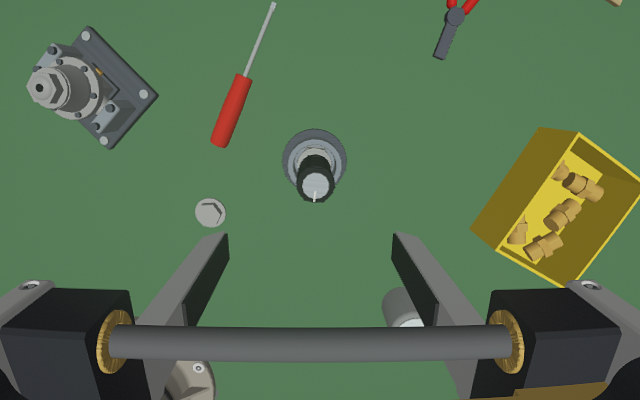

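The wrist view shows the driver top at (316,186) with a white line on it, and the cap at (45,90) on the left. I'll enlarge both.

```bash
python3 - <<'E'
import cv2
t=cv2.imread("pics/w1.png");a=cv2.resize(t[120:220,265:365],(400,400),interpolation=2);b=cv2.resize(t[40:140,10:110],(400,400),interpolation=2)
cv2.imwrite("pics/c2.png",cv2.hconcat([a,b]))
E
```

```text
(no output)
```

View pics/c2.png

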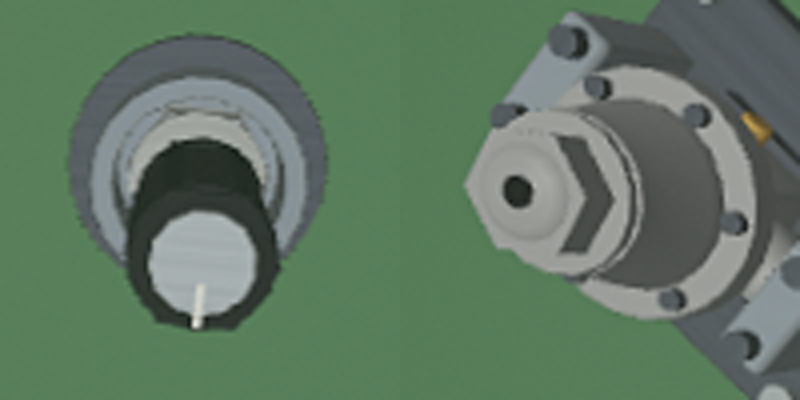

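Emit:
arm_command:
  targets:
    - [-0.004,0.045,0,0]
    - [-0.004,0.045,0,0]
    - [-0.004,0.045,0,0]
    - [-0.004,0.045,0,0]
    - [-0.004,0.045,0,0]

```text
time: 3.45
ee_pos: [0.4771, 0.0939, 0.2871]
tcp_rot: [[0.922, 0.388, 0.001], [0.388, -0.922, -0.0], [0.0, 0.0, -1.0]]
contact_force: [1.5, 0.6, -0.6]
gripper_width: 0.0939
finger_force: 0.0
```

Emit:
arm_command:
  targets:
    - [-0.004,0.045,0,0]
    - [-0.004,0.04,0,0]
    - [0,0,0,0]
    - [0,0,0,0]

```text
time: 3.85
ee_pos: [0.4695, 0.178, 0.2868]
tcp_rot: [[0.921, 0.39, -0.0], [0.39, -0.921, -0.0], [-0.0, 0.0, -1.0]]
contact_force: [0.4, -0.4, -0.7]
gripper_width: 0.094
finger_force: 0.0
```

```bash
python3 look.py w2 cap_top=.1185 cap_washer=.1065 nest=0; python3 - <<'E'
from h import *
np.set_printoptions(precision=4,suppress=True)
f=np.load("w1.npz");p=dict(mtx=f["mtx"],D=f["D"],tool_from_camera=f["T"]);s=dict(ee_pos=f["ee"],tcp_rot=f["R"])
c=lambda x,y:(265+x/4,120+y/4)
g=lambda x,y,z:at_z(p,c(x,y),z,s)
a,b=g(202,285,.146),g(196,328,.142)
print("mark",a,b,np.arctan2(*(b-a)[1::-1]))
e=g(240,326,.142)-g(158,320,.142);print("flat",np.linalg.norm(e),np.arctan2(e[1],e[0]))
print("topcentre",g(203,262,.146),g(128,262,.142),g(280,268,.142))
t=cv2.imread("pics/w2.png")
E
python3 -c "
import cv2
t=cv2.imread('pics/w2.png');cv2.imwrite('pics/c3.png',cv2.resize(t[120:240,250:390],(700,600),interpolation=2))"
```

```text
[0.4695 0.178  0.2868] 3.85 toolyaw 0.40064355284953346 cam [0.5441 0.2095 0.4833]
cap_top [307.4 168.7] 0.6 [0.4762 0.1837 0.1185]
cap_top [505.3 223.4] 0.43 [ 0.5075 -0.055   0.1185]
cap_washer [307.8 169.7] 0.9 [0.4731 0.182  0.1065]
cap_washer [307.3 167.7] 0.37 [0.475  0.1834 0.1065]
nest [304.5 150.8] 0.86 [0.4765 0.1892 0.    ]
mark [ 0.4927 -0.1341  0.146 ] [ 0.4804 -0.1378  0.142 ] -2.8467376970862186
flat 0.021568931116288038 -1.2380058226261124
topcentre [ 0.4984 -0.1319  0.146 ] [ 0.4898 -0.1145  0.142 ] [ 0.504  -0.1513  0.142 ]
```

View pics/c3.png

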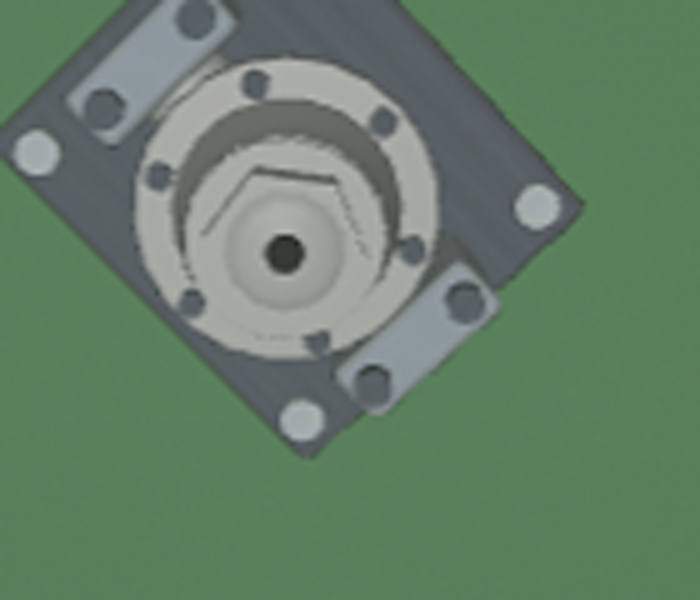

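```bash
cat > hexfit.py <<'E'
from h import *
from scipy.optimize import least_squares
np.set_printoptions(precision=4,suppress=True)
def view(n):
    f=np.load(n+".npz");return dict(mtx=f["mtx"],D=f["D"],tool_from_camera=f["T"]),dict(ee_pos=f["ee"],tcp_rot=f["R"])
p,s=view("w2");c=lambda x,y:(250+x/5,120+y/5)
print("hole",at_z(p,c(285,254),.121,s))
def fit(pts,R,y0):
    def f(v):
        C=v[:2]+R*np.c_[np.cos(v[2]+np.arange(6)*np.pi/3),np.sin(v[2]+np.arange(6)*np.pi/3)]
        return np.ravel([C[np.argmin(np.linalg.norm(C-q,axis=1))]-q for q in pts])
    best=min((least_squares(f,[*np.mean(pts,0),a]) for a in np.linspace(0,1,7)),key=lambda r:r.cost)
    return best.x[:2],np.degrees(best.x[2])%60,np.sqrt(2*best.cost/len(pts))
P=[at_z(p,c(*q),.1185,s)[:2] for q in[(254,173),(334,185),(203,235),(368,255)]]
print("w2 corners yaw",fit(P,.01848,0))
p,s=view("w1");c=lambda x,y:(10+x/4,40+y/4)
P=[at_z(p,c(*q),.1185,s)[:2] for q in[(65,185),(101,118),(183,138),(212,200),(164,252),(95,246)]]
print(np.array(P));print("w1 corners yaw",fit(P,.01848,0))
E
python3 hexfit.py
```

```text
hole [0.4744 0.1834 0.121 ]
w2 corners yaw (array([0.4751, 0.1837]), np.float64(45.62724392504519), np.float64(0.0008318245992858158))
[[0.4698 0.1999]
 [0.491  0.1936]
 [0.4945 0.1693]
 [0.4818 0.1573]
 [0.4631 0.1674]
 [0.4571 0.1875]]
w1 corners yaw (array([0.4762, 0.1792]), np.float64(41.06107875276965), np.float64(0.003241961745286776))
```

```bash
python3 -c "
from h import *
s=sense();print(s['q'],s['time'])"
```

```text
[ 0.04237755  0.09603005 -0.56457199  1.82723098  0.05467845  1.2337857
 -1.71090087] 4.05
```

Emit:
arm_command:
  targets:
    - [0.004,-0.045,0,-0.12]
    - [0.004,-0.045,0,-0.12]
    - [0.004,-0.045,0,-0.12]
    - [0.004,-0.045,0,-0.12]
    - [0.004,-0.045,0,-0.12]

```text
time: 4.55
ee_pos: [0.4889, -0.0495, 0.2872]
tcp_rot: [[0.979, -0.205, 0.001], [-0.205, -0.979, -0.0], [0.001, 0.0, -1.0]]
contact_force: [0.7, -0.1, 0.3]
gripper_width: 0.0941
finger_force: 0.0
```

```bash
python3 -c "
from h import *
s=sense();print(s['q'],s['time'],s['ee_pos'],np.degrees(np.arctan2(s['tcp_rot'][1,0],s['tcp_rot'][0,0])))"
```

```text
[ 0.28873117  0.05812857 -0.33166136  1.85828126  0.02041161  1.22775838
 -1.82617787] 4.55 [ 0.48893775 -0.04948913  0.28716706] -11.809664492732168
```

Emit:
arm_command:
  targets:
    - [0.002,-0.018,0,0.149]
    - [0.002,-0.018,0,0.149]
    - [0.002,-0.018,0,0.149]
    - [0.002,-0.018,0,0.149]
    - [0.001,-0.0105,0,0.149]

```text
time: 5.05
ee_pos: [0.4979, -0.1316, 0.2868]
tcp_rot: [[0.853, 0.522, -0.0], [0.522, -0.853, -0.0], [-0.0, 0.0, -1.0]]
contact_force: [0.5, -0.3, -0.5]
gripper_width: 0.094
finger_force: 0.0
```

Emit:
arm_command:
  targets:
    - [0,0,0,0.149]
    - [0,0,0,0.149]
    - [0,0,0,0.149]
    - [0,0,0,0.149]
    - [0,0,0,0.149]

```text
time: 5.55
ee_pos: [0.4979, -0.1301, 0.2869]
tcp_rot: [[0.272, 0.962, -0.0], [0.962, -0.272, -0.0], [-0.0, 0.0, -1.0]]
contact_force: [0.8, 0.0, -0.7]
gripper_width: 0.0938
finger_force: 0.0
```

Emit:
arm_command:
  targets:
    - [0,0,0,0.149]
    - [0,0,0,0.149]
    - [0,0,0,0.149]
    - [0,0,0,0.149]
    - [0,0,0,0.149]

```text
time: 6.05
ee_pos: [0.4979, -0.1301, 0.2869]
tcp_rot: [[-0.452, 0.892, -0.0], [0.892, 0.452, -0.0], [-0.0, -0.0, -1.0]]
contact_force: [-0.3, -0.0, 0.4]
gripper_width: 0.0939
finger_force: 0.0
```

Emit:
arm_command:
  targets:
    - [0,0,0,0.149]
    - [0,0,0,0.149]
    - [0,0,0,0.149]
    - [0,0,0,0.149]
    - [0,0,0,0.149]

```text
time: 6.55
ee_pos: [0.4979, -0.1301, 0.2869]
tcp_rot: [[-0.937, 0.349, -0.0], [0.349, 0.937, -0.0], [-0.0, -0.0, -1.0]]
contact_force: [-1.0, 0.1, -0.9]
gripper_width: 0.094
finger_force: 0.0
```

Emit:
arm_command:
  targets:
    - [0,0,0,0.149]
    - [0,0,0,0.009]
    - [0,0,0,0]

```text
time: 6.85
ee_pos: [0.498, -0.1297, 0.2869]
tcp_rot: [[-0.978, 0.207, -0.0], [0.207, 0.978, -0.0], [0.0, -0.0, -1.0]]
contact_force: [0.0, -1.0, 0.1]
gripper_width: 0.0942
finger_force: 0.0
```

```bash
python3 look.py w3 driver_grip=.104 stand=0 driver=.012; python3 -c "
from station import sense;print(sense()['q'])
import cv2
t=cv2.imread('pics/w3.png');cv2.imwrite('pics/c4.png',cv2.resize(t[120:240,250:390],(700,600),interpolation=2))"
```

```text
[ 0.498  -0.1297  0.2869] 6.85 toolyaw 2.9333263132687954 cam [ 0.4191 -0.113   0.4835]
driver_grip [308.6 174.6] 0.65 [ 0.4995 -0.1315  0.104 ]
driver_grip [405.1 185.4] 0.5 [ 0.5349 -0.0249  0.104 ]
stand [307.6 158.8] 0.66 [ 0.4985 -0.1331  0.    ]
driver [312.5 161.7] 0.77 [ 0.502  -0.1267  0.012 ]
[ 0.53772621  0.10906988 -0.44189471  1.80831205  0.04943082  1.23504395
  1.44719769]
```

View pics/c4.png

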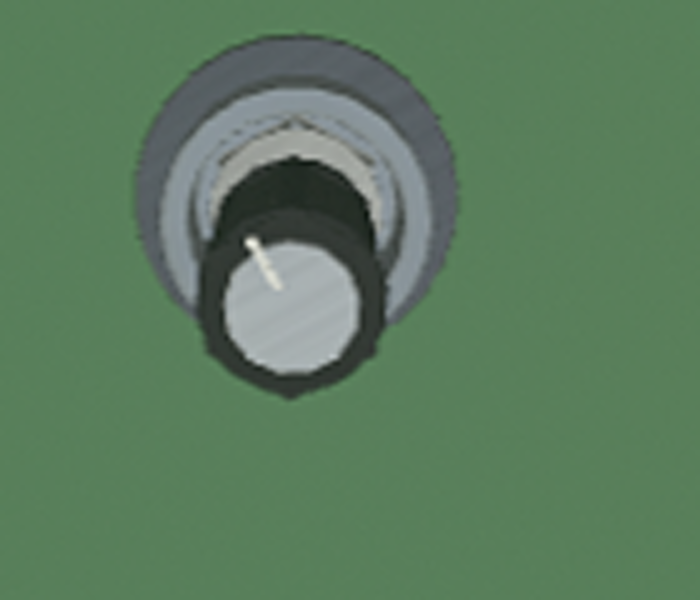

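The grip's left and right flats line up with the finger axis, with a corner pointing straight down at (291,397) in the crop. The yaw is right; now centring.

```bash
python3 - <<'E'
from hexfit import *
p,s=view("w3");c=lambda x,y:(250+x/5,120+y/5);g=lambda x,y,z:at_z(p,c(x,y),z,s)
print("top",g(292,308,.146),"edges",g(198,310,.142),g(386,305,.142),"foot",g(297,195,.005),"rim",g(297,217,.044))
a,b=g(280,290,.146),g(250,240,.146);print("mark",np.degrees(np.arctan2(*(b-a)[1::-1])))
a,b=g(210,355,.142),g(291,397,.142);print("edge dir",np.degrees(np.arctan2(*(b-a)[1::-1])))
a,b=g(291,397,.142),g(374,353,.142);print("edge dir",np.degrees(np.arctan2(*(b-a)[1::-1])))
p,s=view("w1");c=lambda x,y:(265+x/4,120+y/4)
print("w1 foot",g(197,160,.005),"rim",g(198,180,.044),"edges",(g(128,262,.142)+g(280,268,.142))/2,"top",g(203,262,.146))
E
```

```text
hole [0.4744 0.1834 0.121 ]
w2 corners yaw (array([0.4751, 0.1837]), np.float64(45.62724392504519), np.float64(0.0008318245992858158))
[[0.4698 0.1999]
 [0.491  0.1936]
 [0.4945 0.1693]
 [0.4818 0.1573]
 [0.4631 0.1674]
 [0.4571 0.1875]]
w1 corners yaw (array([0.4762, 0.1792]), np.float64(41.06107875276965), np.float64(0.003241961745286776))
top [ 0.4977 -0.1311  0.146 ] edges [ 0.495  -0.1504  0.142 ] [ 0.502  -0.1123  0.142 ] foot [ 0.4985 -0.1305  0.005 ] rim [ 0.4977 -0.1302  0.044 ]
mark -161.71506569669995
edge dir 49.651483410004275
edge dir 106.97084610205378
w1 foot [ 0.5005 -0.1311  0.005 ] rim [ 0.5005 -0.1309  0.044 ] edges [ 0.4969 -0.1329  0.142 ] top [ 0.4984 -0.1319  0.146 ]
```

Emit:
arm_command:
  targets:
    - [0,-0.0015,-0.045,0]
    - [0,0,-0.045,0]
    - [0,0,-0.045,0]
    - [0,0,-0.04,0]
    - [0,0,-0.01,0]

```text
time: 7.55
ee_pos: [0.496, -0.13, 0.0984]
tcp_rot: [[-0.979, 0.202, -0.005], [0.202, 0.979, 0.001], [0.005, 0.0, -1.0]]
contact_force: [-0.3, 0.7, 0.1]
gripper_width: 0.0943
finger_force: 0.0
```

Emit:
arm_command:
  targets:
    - [0,0,0,0]
    - [0,0,0,0]
    - [0,0,0,0]
    - [0,0,0,0]
    - [0,0,0,0]
  gripper: 0.02

```text
time: 8.05
ee_pos: [0.4989, -0.1307, 0.1028]
tcp_rot: [[-0.979, 0.202, 0.001], [0.202, 0.979, -0.001], [-0.002, -0.0, -1.0]]
contact_force: [-0.0, 0.2, 0.1]
gripper_width: 0.0574
finger_force: 0.0
```

Emit:
arm_command:
  targets:
    - [0,0,0,0]
    - [0,0,0,0]
    - [0,0,0,0]
    - [0,0,0,0]
    - [0,0,0,0]

```text
time: 8.55
ee_pos: [0.4984, -0.1305, 0.1019]
tcp_rot: [[-0.979, 0.202, 0.0], [0.202, 0.979, -0.0], [-0.0, -0.0, -1.0]]
contact_force: [-0.1, 0.3, 2.1]
gripper_width: 0.0359
finger_force: 30.0
```

Emit:
arm_command:
  targets:
    - [0,0,0.02,0]
    - [0,0,0.035,0]
    - [0,0,0.035,0]
    - [0,0,0.035,0]
    - [0,0,0.02,0]

```text
time: 9.05
ee_pos: [0.4987, -0.1304, 0.2492]
tcp_rot: [[-0.98, 0.201, 0.002], [0.201, 0.98, -0.001], [-0.002, -0.0, -1.0]]
contact_force: [0.7, 0.6, -5.2]
gripper_width: 0.0355
finger_force: 30.0
```

Emit:
arm_command:
  targets:
    - [-0.002,0.025,0,0]
    - [-0.003,0.04,0,0]
    - [-0.003,0.04,0,0]
    - [-0.003,0.04,0,-0.02]
    - [-0.003,0.04,0,-0.02]

```text
time: 9.55
ee_pos: [0.4836, 0.0559, 0.2466]
tcp_rot: [[-0.97, 0.241, -0.001], [0.241, 0.97, -0.0], [0.001, -0.0, -1.0]]
contact_force: [0.7, -0.6, -4.7]
gripper_width: 0.0359
finger_force: 30.0
```

Emit:
arm_command:
  targets:
    - [-0.003,0.04,0,0]
    - [-0.003,0.04,0,0]
    - [-0.002,0.03,0,0]
    - [-0.001,0.019,0,0]
    - [0,0,0,0]

```text
time: 10.05
ee_pos: [0.4743, 0.1863, 0.2465]
tcp_rot: [[-0.972, 0.237, -0.001], [0.237, 0.972, 0.001], [0.001, 0.001, -1.0]]
contact_force: [1.0, -0.2, -2.8]
gripper_width: 0.0355
finger_force: 30.0
```

Emit:
arm_command:
  targets:
    - [0,0,0,0]
    - [0,0,0,0]

```text
time: 10.25
ee_pos: [0.4753, 0.1825, 0.2466]
tcp_rot: [[-0.97, 0.241, -0.001], [0.241, 0.97, -0.001], [0.0, -0.001, -1.0]]
contact_force: [-0.6, 1.0, -4.0]
gripper_width: 0.0359
finger_force: 30.0
```

```bash
python3 look.py w4 driver_grip=.2 driver=.16; python3 - <<'E'
from h import *
P=[get_image(n) for n in("scene","top")]
for p in P:
    for q in("driver_grip","socket_mouth","cap_top","cap_washer"):
        print(q,[(np.round(m["centre"][::-1],1),round(m["conf"],2)) for m in mark_of(p,q)[:2]])
c=P[0]["color"][60:200,290:430,::-1];d=cv2.imread("pics/w4.png")[60:340,120:520]
cv2.imwrite("pics/c5.png",cv2.hconcat([cv2.resize(c,(400,400),interpolation=2),cv2.resize(d,(400,280))[:,:].copy() if 0 else cv2.copyMakeBorder(cv2.resize(d,(400,280)),0,120,0,0,0)]))
E
```

```text
[0.4753 0.1825 0.2466] 10.25 toolyaw 2.8976907384428654 cam [0.3972 0.2021 0.4432]
driver_grip [311.4 235.4] 0.96 [0.4949 0.1788 0.2   ]
driver_grip [501.6 161.8] 0.71 [0.4728 0.3295 0.2   ]
driver [309.7 197.4] 0.84 [0.4762 0.1821 0.16  ]
driver_grip [(array([363.4, 115.7]), 0.73)]
socket_mouth [(array([436. , 176.8]), 0.74), (array([361.6, 146.2]), 0.64)]
cap_top [(array([359.2, 157.3]), 0.61)]
cap_washer [(array([358.4, 161.2]), 0.67)]
driver_grip []
socket_mouth []
cap_top []
cap_washer []
```

View pics/c5.png

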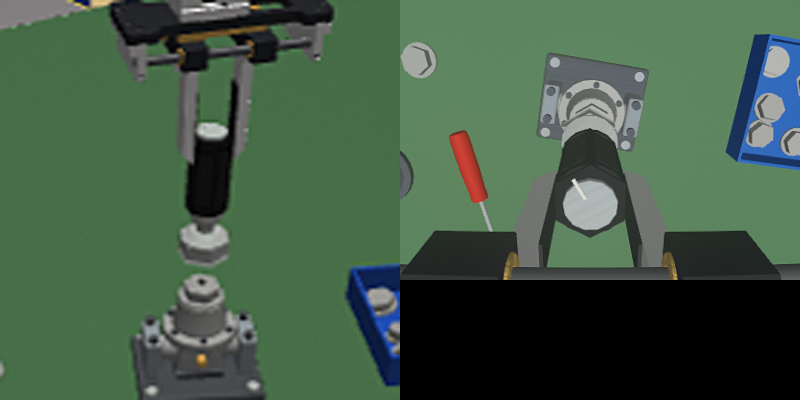

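Emit:
arm_command:
  targets:
    - [0,0.001,-0.01,0]
    - [0,0,-0.015,0]
    - [0,0,-0.009,0]
    - [0,0,0,0]
    - [0,0,0,0]

```text
time: 11.4
ee_pos: [0.4752, 0.1846, 0.2126]
tcp_rot: [[-0.971, 0.24, -0.001], [0.24, 0.971, -0.0], [0.001, -0.0, -1.0]]
contact_force: [0.6, -0.1, -3.5]
gripper_width: 0.0358
finger_force: 30.0
```

Emit:
arm_command:
  targets:
    - [0,0,-0.001,0]
    - [0,0,-0.001,0]
    - [0,0,-0.001,0]
    - [0,0,-0.001,0]
    - [0,0,0,0]

```text
time: 11.9
ee_pos: [0.4753, 0.1845, 0.2088]
tcp_rot: [[-0.971, 0.241, -0.0], [0.241, 0.971, -0.0], [0.0, -0.0, -1.0]]
contact_force: [-0.1, -0.1, -3.8]
gripper_width: 0.0358
finger_force: 30.0
```

Emit:
arm_command:
  targets:
    - [0,0,-0.001,0]
    - [0,0,-0.001,0]
    - [0,0,-0.001,0]
    - [0,0,0,0]

```text
time: 12.3
ee_pos: [0.4752, 0.1845, 0.2057]
tcp_rot: [[-0.971, 0.241, -0.0], [0.241, 0.971, -0.0], [0.0, -0.0, -1.0]]
contact_force: [0.3, 0.0, -4.6]
gripper_width: 0.0357
finger_force: 30.0
```

Emit:
arm_command:
  targets:
    - [0,0,-0.001,0]
    - [0,0,-0.001,0]
    - [0,0,0,0]

```text
time: 12.6
ee_pos: [0.4752, 0.1845, 0.2037]
tcp_rot: [[-0.971, 0.24, -0.0], [0.24, 0.971, -0.0], [0.0, -0.0, -1.0]]
contact_force: [-1.0, -0.4, -2.3]
gripper_width: 0.0358
finger_force: 30.0
```

Emit:
arm_command:
  targets:
    - [0,0,-0.001,0]
    - [0,0,0,0]

```text
time: 12.8
ee_pos: [0.4751, 0.1845, 0.2027]
tcp_rot: [[-0.971, 0.24, -0.0], [0.24, 0.971, -0.0], [0.0, -0.0, -1.0]]
contact_force: [-0.9, -0.4, -3.1]
gripper_width: 0.0357
finger_force: 30.0
```

Emit:
arm_command:
  targets:
    - [0,0,-0.001,0]
    - [0,0,0,0]

```text
time: 13.0
ee_pos: [0.4752, 0.1844, 0.2017]
tcp_rot: [[-0.971, 0.24, -0.0], [0.24, 0.971, -0.0], [0.0, -0.0, -1.0]]
contact_force: [-0.9, -1.2, -3.8]
gripper_width: 0.0356
finger_force: 30.0
```

Emit:
arm_command:
  targets:
    - [0,0,-0.001,0]
    - [0,0,0,0]

```text
time: 13.2
ee_pos: [0.4752, 0.1845, 0.2007]
tcp_rot: [[-0.971, 0.24, -0.0], [0.24, 0.971, -0.0], [0.0, -0.0, -1.0]]
contact_force: [-0.9, -0.4, -3.9]
gripper_width: 0.0357
finger_force: 30.0
```

Emit:
arm_command:
  targets:
    - [0,0,-0.001,0]
    - [0,0,-0.001,0]
    - [0,0,0,0]

```text
time: 13.5
ee_pos: [0.4752, 0.1845, 0.1987]
tcp_rot: [[-0.971, 0.24, -0.0], [0.24, 0.971, -0.0], [0.0, -0.0, -1.0]]
contact_force: [-1.9, -1.4, -5.1]
gripper_width: 0.0355
finger_force: 30.0
```

Emit:
arm_command:
  targets:
    - [0,0,-0.001,0]
    - [0,0,0,0]

```text
time: 13.7
ee_pos: [0.4753, 0.1845, 0.1978]
tcp_rot: [[-0.971, 0.24, -0.0], [0.24, 0.971, -0.0], [0.0, -0.0, -1.0]]
contact_force: [-2.5, -0.4, -4.2]
gripper_width: 0.0356
finger_force: 30.0
```

Emit:
arm_command:
  targets:
    - [0,0,-0.001,0]
    - [0,0,0,0]

```text
time: 13.9
ee_pos: [0.4753, 0.1845, 0.1967]
tcp_rot: [[-0.971, 0.24, -0.0], [0.24, 0.971, -0.0], [0.0, -0.0, -1.0]]
contact_force: [-1.5, -0.6, -3.7]
gripper_width: 0.0355
finger_force: 30.0
```

Emit:
arm_command:
  targets:
    - [-0.0005,0,-0.0005,0]
    - [0,0,0,0]

```text
time: 14.1
ee_pos: [0.4749, 0.1846, 0.1964]
tcp_rot: [[-0.971, 0.24, 0.0], [0.24, 0.971, 0.0], [-0.0, 0.0, -1.0]]
contact_force: [-1.2, -1.3, -2.5]
gripper_width: 0.0362
finger_force: 30.0
```

```bash
cat > st.py <<'E'
from h import *
np.set_printoptions(precision=3,suppress=True)
s=sense();print(s["time"],s["ee_pos"],"F",s["contact_force"],"T",s["ft_torque"],"q7",s["q"][6],"yaw",np.arctan2(s['tcp_rot'][1,0],s['tcp_rot'][0,0]))
E
python3 st.py
```

```text
14.1 [0.475 0.185 0.196] F [-1.248 -1.324 -2.508] T [-0.127  0.177  0.055] q7 0.6892900450448036 yaw 2.898717027525784
```

Emit:
arm_command:
  targets:
    - [0,0,0,-0.06]
    - [0,0,0,-0.06]
    - [0,0,0,-0.06]
    - [0,0,0,-0.06]
    - [0,0,0,0]

```text
time: 14.6
ee_pos: [0.4747, 0.1845, 0.1964]
tcp_rot: [[-0.885, 0.465, -0.0], [0.465, 0.885, -0.0], [0.0, -0.0, -1.0]]
contact_force: [-3.2, -0.5, -2.2]
gripper_width: 0.036
finger_force: 30.0
```

```bash
python3 st.py
```

```text
14.6 [0.475 0.185 0.196] F [-3.248 -0.486 -2.228] T [-0.246  0.683  0.085] q7 0.4568422565092682 yaw 2.6578574700215847
```

Emit:
arm_command:
  targets:
    - [0,0,0,-0.06]
    - [0,0,0,-0.06]
    - [0,0,0,0]

```text
time: 14.9
ee_pos: [0.4747, 0.1845, 0.1963]
tcp_rot: [[-0.824, 0.566, -0.0], [0.566, 0.824, -0.0], [0.0, -0.0, -1.0]]
contact_force: [-2.8, -0.8, -3.6]
gripper_width: 0.0356
finger_force: 30.0
```

```bash
python3 st.py
```

```text
14.9 [0.475 0.185 0.196] F [-2.777 -0.846 -3.586] T [-0.255  0.712  0.06 ] q7 0.342504750718109 yaw 2.539425240628147
```

Emit:
arm_command:
  targets:
    - [0,0,0,-0.06]
    - [0,0,0,-0.06]
    - [0,0,0,0]

```text
time: 15.2
ee_pos: [0.4747, 0.1845, 0.1963]
tcp_rot: [[-0.751, 0.66, -0.0], [0.66, 0.751, -0.0], [0.0, -0.0, -1.0]]
contact_force: [-1.8, -0.6, -2.6]
gripper_width: 0.0361
finger_force: 30.0
```

```bash
python3 st.py
```

```text
15.2 [0.475 0.185 0.196] F [-1.783 -0.559 -2.638] T [-0.212  0.65   0.081] q7 0.22747038102292608 yaw 2.4204437441601203
```

Emit:
arm_command:
  targets:
    - [-0.0005,0,0,-0.06]
    - [0,0,0,-0.06]
    - [0,0,0,0]

```text
time: 15.5
ee_pos: [0.4744, 0.1846, 0.1963]
tcp_rot: [[-0.667, 0.745, 0.0], [0.745, 0.667, 0.0], [-0.0, 0.0, -1.0]]
contact_force: [-1.3, -0.3, -4.9]
gripper_width: 0.0359
finger_force: 30.0
```

```bash
python3 st.py
```

```text
15.5 [0.474 0.185 0.196] F [-1.301 -0.294 -4.904] T [0.016 0.115 0.084] q7 0.11179812998457128 yaw 2.3010458460552785
```

Emit:
arm_command:
  targets:
    - [0,0,0,-0.06]
    - [0,0,0,-0.06]
    - [0,0,0,0]

```text
time: 15.8
ee_pos: [0.4744, 0.1846, 0.1963]
tcp_rot: [[-0.573, 0.819, 0.0], [0.819, 0.573, 0.0], [0.0, 0.0, -1.0]]
contact_force: [0.1, 0.8, -6.1]
gripper_width: 0.0356
finger_force: 30.0
```

```bash
python3 st.py
```

```text
15.8 [0.474 0.185 0.196] F [ 0.089  0.845 -6.072] T [0.065 0.036 0.026] q7 -0.004055738735490023 yaw 2.1814857385313555
```

Emit:
arm_command:
  targets:
    - [0,0,0,-0.06]
    - [0,0,0,-0.06]
    - [0,0,0,0]

```text
time: 16.1
ee_pos: [0.4744, 0.1846, 0.1963]
tcp_rot: [[-0.472, 0.882, 0.0], [0.882, 0.472, -0.0], [-0.0, 0.0, -1.0]]
contact_force: [-0.2, 0.2, -4.9]
gripper_width: 0.0359
finger_force: 30.0
```

```bash
python3 st.py
```

```text
16.1 [0.474 0.185 0.196] F [-0.158  0.216 -4.928] T [ 0.018 -0.031  0.269] q7 -0.12016288834560881 yaw 2.061933358329361
```

Emit:
arm_command:
  targets:
    - [0,0,0,-0.05]
    - [0,0,0,0]

```text
time: 16.3
ee_pos: [0.4744, 0.1845, 0.1963]
tcp_rot: [[-0.427, 0.904, 0.0], [0.904, 0.427, -0.0], [-0.0, 0.0, -1.0]]
contact_force: [-0.4, -0.6, -5.1]
gripper_width: 0.0357
finger_force: 30.0
```

```bash
python3 st.py
```

```text
16.3 [0.474 0.185 0.196] F [-0.434 -0.611 -5.109] T [-0.05   0.006  0.361] q7 -0.1683995082835047 yaw 2.012194442816879
```

Emit:
arm_command:
  targets:
    - [0,0,0,-0.05]
    - [0,0,0,0]

```text
time: 16.5
ee_pos: [0.4744, 0.1845, 0.1964]
tcp_rot: [[-0.381, 0.925, 0.0], [0.925, 0.381, -0.0], [-0.0, -0.0, -1.0]]
contact_force: [0.3, -0.8, -5.3]
gripper_width: 0.0358
finger_force: 30.0
```

```bash
python3 st.py
```

```text
16.5 [0.474 0.184 0.196] F [ 0.281 -0.798 -5.296] T [-0.162 -0.003  0.521] q7 -0.21728093192261813 yaw 1.9618613033571248
```

Emit:
arm_command:
  targets:
    - [0,0,0,-0.05]
    - [0,0,0,0]

```text
time: 16.7
ee_pos: [0.4743, 0.1846, 0.1964]
tcp_rot: [[-0.334, 0.943, 0.0], [0.943, 0.334, 0.0], [-0.0, 0.0, -1.0]]
contact_force: [0.3, 0.5, -5.6]
gripper_width: 0.0357
finger_force: 30.0
```

```bash
python3 st.py
```

```text
16.7 [0.474 0.185 0.196] F [ 0.27   0.502 -5.575] T [0.014 0.031 0.358] q7 -0.26614906270674665 yaw 1.9115405466011397
```

Emit:
arm_command:
  targets:
    - [0,0,0,-0.03]
    - [0,0,0,0]
    - [0,0,0,0]

```text
time: 17.0
ee_pos: [0.4743, 0.1846, 0.1964]
tcp_rot: [[-0.304, 0.953, -0.0], [0.953, 0.304, 0.0], [0.0, -0.0, -1.0]]
contact_force: [-0.4, -0.0, -4.9]
gripper_width: 0.0359
finger_force: 30.0
```

```bash
python3 st.py
```

```text
17.0 [0.474 0.185 0.196] F [-0.368 -0.045 -4.922] T [ 0.004 -0.079  0.384] q7 -0.29667614483124727 yaw 1.8801018660679634
```

Emit:
arm_command:
  targets:
    - [0,0,0,-0.03]
    - [0,0,0,0]
    - [0,0,0,0]

```text
time: 17.3
ee_pos: [0.4743, 0.1846, 0.1964]
tcp_rot: [[-0.275, 0.962, 0.0], [0.962, 0.275, 0.0], [0.0, 0.0, -1.0]]
contact_force: [-1.4, -0.5, -5.8]
gripper_width: 0.0354
finger_force: 30.0
```

```bash
python3 st.py
```

```text
17.3 [0.474 0.185 0.196] F [-1.387 -0.471 -5.827] T [-0.023 -0.057  0.454] q7 -0.32688033598140664 yaw 1.8490553521673005
```

Emit:
arm_command:
  targets:
    - [0,0,0,-0.03]
    - [0,0,0,0]
    - [0,0,0,0]

```text
time: 17.6
ee_pos: [0.4743, 0.1845, 0.1964]
tcp_rot: [[-0.245, 0.969, -0.0], [0.969, 0.245, -0.0], [-0.0, -0.0, -1.0]]
contact_force: [-0.6, -0.7, -3.9]
gripper_width: 0.0358
finger_force: 30.0
```

```bash
python3 st.py
```

```text
17.6 [0.474 0.185 0.196] F [-0.617 -0.715 -3.864] T [-0.084  0.02   0.558] q7 -0.3562301642743336 yaw 1.818799521566877
```

Emit:
arm_command:
  targets:
    - [0,0,0,-0.03]
    - [0,0,0,0]
    - [0,0,0,0]

```text
time: 17.9
ee_pos: [0.4743, 0.1845, 0.1964]
tcp_rot: [[-0.216, 0.976, -0.0], [0.976, 0.216, -0.0], [-0.0, -0.0, -1.0]]
contact_force: [-1.4, 0.2, -3.8]
gripper_width: 0.0357
finger_force: 30.0
```

```bash
python3 st.py
```

```text
17.9 [0.474 0.185 0.196] F [-1.419  0.226 -3.772] T [-0.142  0.018  0.614] q7 -0.38542298560722044 yaw 1.7887351669367408
```

Emit:
arm_command:
  targets:
    - [0,0,0,-0.03]
    - [0,0,0,0]
    - [0,0,0,0]

```text
time: 18.2
ee_pos: [0.4743, 0.1845, 0.1964]
tcp_rot: [[-0.187, 0.982, -0.0], [0.982, 0.187, -0.0], [-0.0, -0.0, -1.0]]
contact_force: [-0.9, -1.0, -3.2]
gripper_width: 0.0359
finger_force: 30.0
```

```bash
python3 st.py
```

```text
18.2 [0.474 0.185 0.196] F [-0.922 -0.981 -3.152] T [-0.232  0.201  0.612] q7 -0.41460212344084046 yaw 1.7588040616118132
```

Emit:
arm_command:
  targets:
    - [0,0,0,-0.03]
    - [0,0,0,0]
    - [0,0,0,0]

```text
time: 18.5
ee_pos: [0.4743, 0.1845, 0.1964]
tcp_rot: [[-0.157, 0.988, -0.0], [0.988, 0.157, -0.0], [-0.0, -0.0, -1.0]]
contact_force: [-1.7, -1.4, -2.3]
gripper_width: 0.0356
finger_force: 30.1
```

```bash
python3 st.py
```

```text
18.5 [0.474 0.185 0.196] F [-1.742 -1.434 -2.263] T [-0.341  0.191  0.796] q7 -0.44380020034372614 yaw 1.7287928083384985
```

```bash
python3 look.py w5; python3 - <<'E'
import cv2,numpy as np
a=cv2.imread("pics/w4.png");b=cv2.imread("pics/w5.png")
A=a[170:310,240:380];B=b[170:310,240:380]
print(cv2.absdiff(A,B).mean())
cv2.imwrite("pics/c6.png",cv2.resize(cv2.hconcat([A,B]),(800,400),interpolation=2))
E
```

```text
[0.4743 0.1845 0.1964] 18.5 toolyaw 1.7287928083384985 cam [0.4618 0.2643 0.393 ]
8.136445578231292
```

View pics/c6.png

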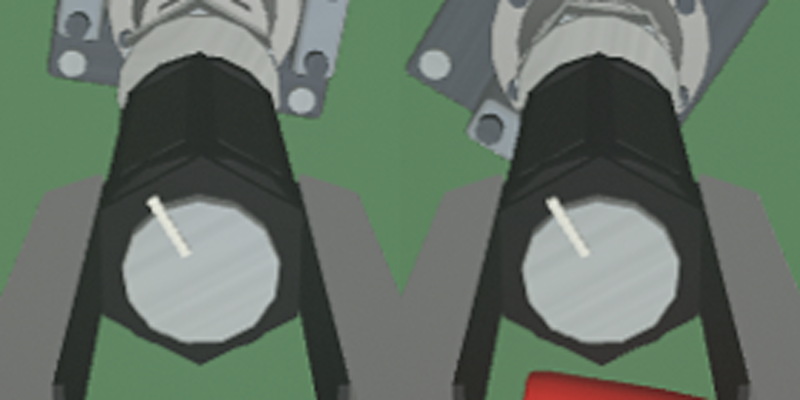

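The handle has not slipped in the fingers (the mark is unchanged). The socket silhouette looks wider than before, so I'll measure its rotation relative to the handle with a projected model.

```bash
cat > sock.py <<'E'
from hexfit import *
def proj(p,X):
    T=np.linalg.inv(p["tool_from_camera"]);c=(T[:3,:3]@X.T).T+T[:3,3]
    return cv2.projectPoints(c*[1,-1,-1],np.zeros(3),np.zeros(3),p["mtx"],p["D"])[0][:,0]
def hexa(th,z,R=.0255,off=(0,0)):   # tool frame; handle flat along +y; turning socket by th anticlockwise seen from above
    a=np.pi/2+np.pi/6-th+np.arange(6)*np.pi/3   # tool z is down: ccw from above = negative
    return np.c_[R*np.cos(a)+off[0],R*np.sin(a)+off[1],np.full(6,z)]
if __name__=="__main__":
    p,_=view("w5");o=[]
    for th in np.arange(0,1.06,.1):
        t=proj(p,hexa(th,.0649));b=proj(p,hexa(th,.0899));A=np.r_[t,b]
        print(round(th,2),"cols",A[:,0].min().round(1),A[:,0].max().round(1),"topface",t[:,0].min().round(1),t[:,0].max().round(1),"toprow",A[:,1].min().round(1))
    ims=[]
    for n,ths in(("w4",(0,)),("w5",(.4,))):
        c=cv2.resize(cv2.imread(f"pics/{n}.png")[150:220,260:360],None,fx=4,fy=4,interpolation=cv2.INTER_CUBIC)
        c2=c.copy()
        for th in ths:
            for z in(.0649,.0899):cv2.polylines(c2,[np.int32((proj(p,hexa(th,z))-[260,150]+.5)*4)],True,(0,0,255))
        ims.append(cv2.vconcat([c,c2]))
    cv2.imwrite("pics/c7.png",cv2.hconcat(ims))
E
python3 sock.py | grep -v corners
```

```text
hole [0.4744 0.1834 0.121 ]
[[0.4698 0.1999]
 [0.491  0.1936]
 [0.4945 0.1693]
 [0.4818 0.1573]
 [0.4631 0.1674]
 [0.4571 0.1875]]
0.0 cols 281.8 337.4 topface 281.8 337.4 toprow 166.7
0.1 cols 280.4 338.2 topface 280.4 338.2 toprow 166.9
0.2 cols 279.3 339.4 topface 279.3 339.4 toprow 167.3
0.3 cols 278.5 340.3 topface 278.5 340.3 toprow 168.0
0.4 cols 278.1 340.9 topface 278.1 340.9 toprow 169.1
0.5 cols 277.9 341.2 topface 277.9 341.2 toprow 170.3
0.6 cols 278.1 341.2 topface 278.1 341.2 toprow 169.6
0.7 cols 278.6 340.9 topface 278.6 340.9 toprow 168.5
0.8 cols 279.4 340.3 topface 279.4 340.3 toprow 167.6
0.9 cols 280.4 339.3 topface 280.4 339.3 toprow 167.1
1.0 cols 281.8 338.1 topface 281.8 338.1 toprow 166.8
```

View pics/c7.png

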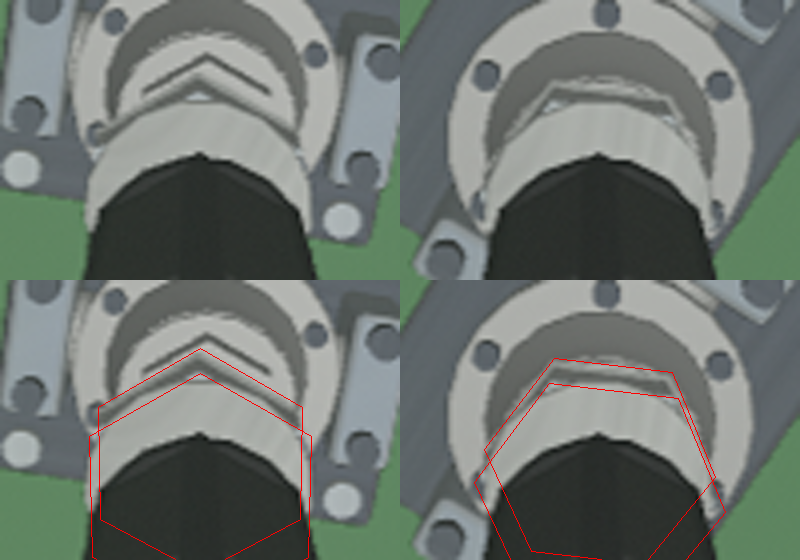

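The overlay fits at about 0.4 rad, so the handle is ahead of the socket by that much and the cap is at its stop. I'll hold still and re-read the torque, then continue gently.

Emit:
arm_command:
  targets:
    - [0,0,0,0]

```text
time: 18.65
ee_pos: [0.4743, 0.1845, 0.1964]
tcp_rot: [[-0.158, 0.988, -0.0], [0.988, 0.158, -0.0], [-0.0, -0.0, -1.0]]
contact_force: [-2.2, -1.4, -2.1]
gripper_width: 0.0359
finger_force: 30.1
```

```bash
python3 st.py
```

```text
18.65 [0.474 0.185 0.196] F [-2.192 -1.36  -2.051] T [-0.344  0.306  0.687] q7 -0.44363850904372676 yaw 1.7289736163437206
```

Emit:
arm_command:
  targets:
    - [0.0004,0.0004,0,0]
    - [0,0,0,0]

```text
time: 18.85
ee_pos: [0.4745, 0.1848, 0.1963]
tcp_rot: [[-0.157, 0.988, -0.001], [0.988, 0.157, -0.0], [-0.0, -0.001, -1.0]]
contact_force: [-3.9, -2.6, -0.3]
gripper_width: 0.0355
finger_force: 30.1
```

```bash
python3 st.py
```

```text
18.85 [0.474 0.185 0.196] F [-3.896 -2.638 -0.288] T [-0.735  0.912  0.726] q7 -0.4445926298870416 yaw 1.728778538641171
```

Emit:
arm_command:
  targets:
    - [0,0,0,-0.03]
    - [0,0,0,0]

```text
time: 19.05
ee_pos: [0.4745, 0.1848, 0.1963]
tcp_rot: [[-0.126, 0.992, -0.0], [0.992, 0.126, -0.0], [-0.0, -0.0, -1.0]]
contact_force: [-3.7, -3.2, -0.4]
gripper_width: 0.0356
finger_force: 30.1
```

```bash
python3 st.py
```

```text
19.05 [0.475 0.185 0.196] F [-3.722 -3.245 -0.443] T [-0.809  1.202  0.827] q7 -0.4755260715589753 yaw 1.6969643310632216
```

Emit:
arm_command:
  targets:
    - [-0.001,-0.0008,0,0]
    - [0,0,0,0]

```text
time: 19.25
ee_pos: [0.474, 0.1844, 0.1964]
tcp_rot: [[-0.128, 0.992, 0.001], [0.992, 0.128, 0.001], [0.001, 0.001, -1.0]]
contact_force: [-1.1, 1.2, -3.1]
gripper_width: 0.0358
finger_force: 30.2
```

```bash
python3 st.py
```

```text
19.25 [0.474 0.184 0.196] F [-1.121  1.179 -3.144] T [-0.006  0.036  0.736] q7 -0.4720644713451447 yaw 1.698864482073278
```

Emit:
arm_command:
  targets:
    - [-0.0004,-0.0003,0,-0.03]
    - [0,0,0,0]

```text
time: 19.45
ee_pos: [0.4737, 0.1841, 0.1965]
tcp_rot: [[-0.096, 0.995, 0.001], [0.995, 0.096, 0.001], [0.0, 0.001, -1.0]]
contact_force: [1.6, 0.2, -3.5]
gripper_width: 0.0354
finger_force: 30.3
```

```bash
python3 st.py
```

```text
19.45 [0.474 0.184 0.196] F [ 1.581  0.212 -3.48 ] T [ 0.175 -0.593  0.832] q7 -0.5025669432714521 yaw 1.666994390423462
```

Emit:
arm_command:
  targets:
    - [0,0,0,-0.03]
    - [0,0,0,0]

```text
time: 19.65
ee_pos: [0.4736, 0.184, 0.1964]
tcp_rot: [[-0.066, 0.998, 0.0], [0.998, 0.066, 0.0], [0.0, 0.0, -1.0]]
contact_force: [2.5, 0.8, -7.7]
gripper_width: 0.0356
finger_force: 30.0
```

```bash
python3 st.py
```

```text
19.65 [0.474 0.184 0.196] F [ 2.506  0.831 -7.734] T [ 0.428 -1.088  0.139] q7 -0.532001829222884 yaw 1.6366199529397274
```

Torque rose to 0.83 and then dropped to 0.14 N m: that is a click. Checking the slip angle once more.

```bash
python3 look.py w6; python3 - <<'E'
from sock import *
p,_=view("w6");im=cv2.imread("pics/w6.png");g=cv2.GaussianBlur(cv2.cvtColor(im,6),(0,0),1).astype(float)
gm=np.hypot(cv2.Sobel(g,6,1,0),cv2.Sobel(g,6,0,1))
def score(gm,th,off):
    t=proj(p,hexa(th,.0899,off=off));S=0;n=0
    for i in range(6):
        L=np.linspace(t[i],t[(i+1)%6],30)
        L=L[L[:,1]<188]
        if len(L):S+=cv2.remap(gm.astype(np.float32),L[:,0].astype(np.float32)[None],L[:,1].astype(np.float32)[None],1).sum();n+=len(L)
    return S/n
for n in("w4","w5","w6"):
    g=cv2.GaussianBlur(cv2.cvtColor(cv2.imread(f"pics/{n}.png"),6),(0,0),.8).astype(float);gm=np.hypot(cv2.Sobel(g,6,1,0),cv2.Sobel(g,6,0,1))
    r=sorted(((max(score(gm,th,(a,b)) for a in(-.002,-.001,0,.001,.002) for b in(-.001,0,.001)),round(th,2)) for th in np.arange(-.1,1,.05)),reverse=True)
    print(n,np.round(r[:6],2).tolist())
o=[]
for th in(None,.35,.5,.7):
    c=cv2.resize(im[150:220,260:360],None,fx=4,fy=4,interpolation=2)
    if th:
        for z in(.0649,.0899):cv2.polylines(c,[np.int32((proj(p,hexa(th,z))-[260,150]+.5)*4)],True,(0,0,255))
    o.append(c)
cv2.imwrite("pics/c8.png",cv2.vconcat([cv2.hconcat(o[:2]),cv2.hconcat(o[2:])]))
E
```

```text
[0.4736 0.184  0.1964] 19.65 toolyaw 1.6366199529397274 cam [0.4684 0.2645 0.393 ]
hole [0.4744 0.1834 0.121 ]
w2 corners yaw (array([0.4751, 0.1837]), np.float64(45.62724392504519), np.float64(0.0008318245992858158))
[[0.4698 0.1999]
 [0.491  0.1936]
 [0.4945 0.1693]
 [0.4818 0.1573]
 [0.4631 0.1674]
 [0.4571 0.1875]]
w1 corners yaw (array([0.4762, 0.1792]), np.float64(41.06107875276965), np.float64(0.003241961745286776))
w4 [[132.75, 0.1], [131.0, 0.0], [129.05, -0.05], [126.98, 0.15], [126.23, 0.95], [125.87, -0.1]]
w5 [[108.29, 0.35], [107.32, 0.3], [106.59, 0.4], [104.76, 0.25], [100.7, 0.2], [96.72, 0.15]]
w6 [[101.65, 0.8], [100.87, 0.2], [100.57, 0.25], [100.27, 0.1], [99.91, 0.05], [99.63, 0.75]]
```

View pics/c8.png

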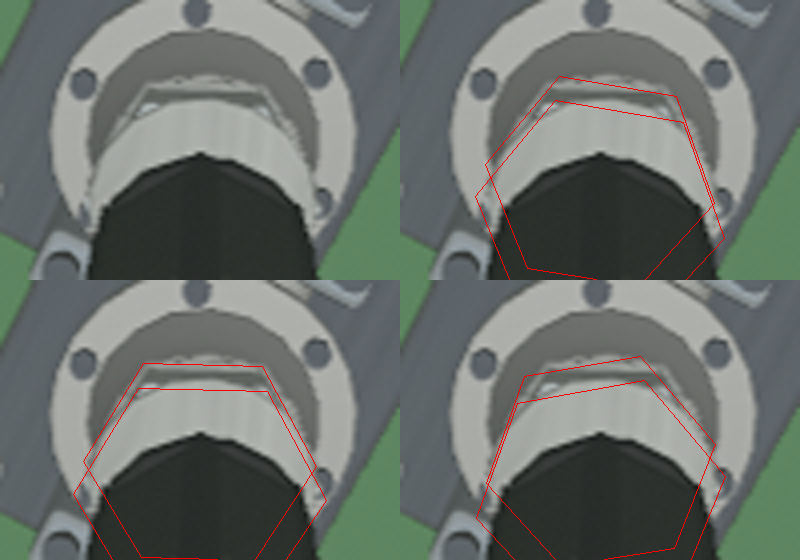

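The overlay matches about 0.47 rad of slip, with the torque relaxed, so it has clicked. I'm stopping here and lifting off straight up, with no back-turn.

Emit:
arm_command:
  targets:
    - [0.0005,0.0004,0.002,0]
    - [0,0,0.005,0]
    - [0,0,0.008,0]
    - [0,0,0.01,0]
    - [0,0,0.015,0]

```text
time: 20.2
ee_pos: [0.4736, 0.1841, 0.2374]
tcp_rot: [[-0.068, 0.998, -0.0], [0.998, 0.068, -0.0], [-0.0, -0.0, -1.0]]
contact_force: [0.1, 0.1, -3.2]
gripper_width: 0.0354
finger_force: 30.0
```

```bash
python3 st.py
```

```text
20.2 [0.474 0.184 0.237] F [ 0.125  0.105 -3.157] T [-0.055 -0.06   0.051] q7 -0.5055852582659548 yaw 1.6386468422438765
```

Emit:
arm_command:
  targets:
    - [0.001,-0.02,0.012,0]
    - [0.003,-0.04,0,0]
    - [0.003,-0.04,0,0]
    - [0.003,-0.04,0,0]
    - [0.003,-0.04,0,0]

```text
time: 20.7
ee_pos: [0.4869, 0.0027, 0.2498]
tcp_rot: [[-0.068, 0.998, 0.001], [0.998, 0.068, -0.0], [-0.0, 0.001, -1.0]]
contact_force: [0.4, -0.7, -4.1]
gripper_width: 0.0359
finger_force: 30.0
```

Emit:
arm_command:
  targets:
    - [0.003,-0.04,0,0]
    - [0.003,-0.04,0,0]
    - [0.003,-0.03,0,0]
    - [0.002,-0.02,0,0]
    - [0,0,0,0]

```text
time: 21.2
ee_pos: [0.4978, -0.1288, 0.2493]
tcp_rot: [[-0.064, 0.998, 0.001], [0.998, 0.064, -0.001], [-0.001, 0.001, -1.0]]
contact_force: [-0.3, 1.0, -2.5]
gripper_width: 0.036
finger_force: 30.0
```

Emit:
arm_command:
  targets:
    - [0,0,0,0]
    - [0,0,0,0]

```text
time: 21.4
ee_pos: [0.498, -0.1248, 0.2489]
tcp_rot: [[-0.069, 0.998, 0.001], [0.998, 0.069, 0.0], [0.0, 0.001, -1.0]]
contact_force: [0.2, -0.1, -3.0]
gripper_width: 0.0358
finger_force: 30.0
```

```bash
python3 look.py w7 stand=0 driver_grip=.2; python3 st.py
```

```text
[ 0.498  -0.1248  0.2489] 21.4 toolyaw 1.6398104882251776 cam [ 0.4925 -0.0443  0.4456]
stand [308.3 169.1] 0.75 [ 0.4968 -0.1332  0.    ]
driver_grip [311.6 235. ] 0.64 [ 0.5009 -0.145   0.2   ]
21.55 [ 0.498 -0.125  0.249] F [ 0.738 -1.034 -3.415] T [-0.026 -0.105  0.037] q7 0.1548613772211205 yaw 1.6400297102757007
```

```bash
python3 - <<'E' | tail -4
from sock import *
p,_=view("w7")
def sil(th,off=(0,0)):
    m=np.zeros((400,640),np.uint8);P=np.r_[proj(p,hexa(th,.0649,off=off)),proj(p,hexa(th,.0899,off=off))]
    cv2.fillConvexPoly(m,cv2.convexHull(np.int32(P.round())),1);return m
for n in("w4","w5","w7"):
    im=cv2.imread(f"pics/{n}.png");g=cv2.GaussianBlur(cv2.cvtColor(im,6),(0,0),.7).astype(np.float32)
    R=[]
    for th in np.arange(0,1.04,.05):
        b=0
        for a in(-.001,0,.001):
            for c in(-.001,0,.001):
                S=[]
                for sgn in(.0240,.0268):
                    t=proj(p,hexa(th,.0649,sgn,(a,c)));u=proj(p,hexa(th,.0899,sgn,(a,c)))
                    h=cv2.convexHull(np.float32(np.r_[t,u]))[:,0];S.append(h)
                L0=[];L1=[]
                tc=proj(p,np.array([[a,c,.0649]]))[0]
                t=proj(p,hexa(th,.0649,.0255,(a,c)))
                for i in range(6):
                    L=np.linspace(t[i],t[(i+1)%6],40)
                    nrm=np.array([t[(i+1)%6]-t[i]])[0][::-1]*[1,-1];nrm=nrm/np.linalg.norm(nrm)
                    if nrm@(t[i]-tc)<0:nrm=-nrm
                    k=L[:,1]<196;L0.append((L-1.5*nrm)[k]);L1.append((L+1.5*nrm)[k])
                f=lambda L:cv2.remap(g,np.float32(np.vstack(L)[:,:1]),np.float32(np.vstack(L)[:,1:]),1)
                b=max(b,float((f(L0)-f(L1)).mean()))
        R.append((round(b,1),round(float(th),2)))
    print(n,sorted(R,reverse=True)[:6])
E
```

```text
w1 corners yaw (array([0.4762, 0.1792]), np.float64(41.06107875276965), np.float64(0.003241961745286776))
w4 [(40.6, 0.0), (39.0, 1.0), (35.6, 0.05), (34.6, 0.95), (29.0, 0.9), (29.0, 0.1)]
w5 [(39.0, 0.4), (38.7, 0.35), (35.6, 0.45), (34.5, 0.3), (31.1, 0.25), (30.7, 0.5)]
w7 [(39.4, 0.35), (38.0, 0.4), (37.5, 0.3), (34.1, 0.25), (34.0, 0.45), (30.1, 0.2)]
```

The free slip angle is 0.35 rad, so exactly one click. Lowering the driver into the stand.

Emit:
arm_command:
  targets:
    - [0.0005,-0.0057,0,0]
    - [0,0,-0.035,0]
    - [0,0,-0.035,0]
    - [0,0,0,0]
    - [0,0,0,0]

```text
time: 22.05
ee_pos: [0.4984, -0.1315, 0.179]
tcp_rot: [[-0.068, 0.998, -0.001], [0.998, 0.068, 0.0], [0.0, -0.001, -1.0]]
contact_force: [1.2, -0.5, -3.7]
gripper_width: 0.036
finger_force: 30.0
```

Emit:
arm_command:
  targets:
    - [0,0,-0.015,0]
    - [0,0,-0.015,0]
    - [0,0,-0.01,0]
    - [0,0,-0.01,0]
    - [0,0,0,0]

```text
time: 22.55
ee_pos: [0.4982, -0.1315, 0.1281]
tcp_rot: [[-0.068, 0.998, -0.001], [0.998, 0.068, 0.0], [0.0, -0.001, -1.0]]
contact_force: [-0.7, -0.2, -3.7]
gripper_width: 0.0359
finger_force: 30.0
```

Emit:
arm_command:
  targets:
    - [0,0.0007,-0.01,0]
    - [0,0,-0.008,0]
    - [0,0,-0.005,0]
    - [0,0,-0.002,0]
    - [0,0,0,0]

```text
time: 23.05
ee_pos: [0.4982, -0.1307, 0.1031]
tcp_rot: [[-0.068, 0.998, -0.0], [0.998, 0.068, 0.0], [0.0, -0.0, -1.0]]
contact_force: [0.1, -1.3, -3.9]
gripper_width: 0.0357
finger_force: 30.0
```

Emit:
arm_command:
  targets:
    - [0,0,-0.001,0]
    - [0,0,0,0]

```text
time: 23.25
ee_pos: [0.4984, -0.1308, 0.1025]
tcp_rot: [[-0.068, 0.998, 0.0], [0.998, 0.068, -0.0], [-0.0, 0.0, -1.0]]
contact_force: [-0.3, -0.7, -4.4]
gripper_width: 0.0357
finger_force: 30.0
```

Emit:
arm_command:
  targets:
    - [0,0,-0.0006,0]
    - [0,0,0,0]

```text
time: 23.45
ee_pos: [0.4985, -0.1308, 0.1021]
tcp_rot: [[-0.068, 0.998, 0.0], [0.998, 0.068, -0.0], [-0.0, 0.0, -1.0]]
contact_force: [-1.1, -0.0, 1.4]
gripper_width: 0.0358
finger_force: 30.0
```

Emit:
arm_command:
  targets:
    - [0,0,0,0]
    - [0,0,0,0]
    - [0,0,0,0]
    - [0,0,0,0]
    - [0,0,0,0]
  gripper: 0.09

```text
time: 23.95
ee_pos: [0.4983, -0.1308, 0.1018]
tcp_rot: [[-0.068, 0.998, -0.0], [0.998, 0.068, 0.0], [0.0, -0.0, -1.0]]
contact_force: [-0.1, 0.7, 0.2]
gripper_width: 0.0724
finger_force: 0.0
```

Emit:
arm_command:
  targets:
    - [0,0,0,0]
    - [0,0,0,0]
    - [0,0,0,0]
    - [0,0,0,0]
    - [0,0,0,0]

```text
time: 24.45
ee_pos: [0.4983, -0.1308, 0.1017]
tcp_rot: [[-0.068, 0.998, -0.0], [0.998, 0.068, 0.0], [0.0, -0.0, -1.0]]
contact_force: [-0.8, 0.3, -0.7]
gripper_width: 0.0899
finger_force: 0.0
```

Emit:
arm_command:
  targets:
    - [0,0,0.02,0]
    - [0,0,0.04,0]
    - [0,0,0.04,0]
    - [0,0,0.04,0]
    - [0,0,0.04,0]

```text
time: 24.95
ee_pos: [0.498, -0.1307, 0.2836]
tcp_rot: [[-0.068, 0.998, 0.0], [0.998, 0.068, -0.0], [-0.0, 0.0, -1.0]]
contact_force: [0.7, -0.2, 0.7]
gripper_width: 0.0898
finger_force: 0.0
```

Emit:
arm_command:
  targets:
    - [0,0,0,0]
    - [0,0,0,0]
    - [0,0,0,0]
    - [0,0,0,0]
    - [0,0,0,0]

```text
time: 25.45
ee_pos: [0.4979, -0.1307, 0.2808]
tcp_rot: [[-0.068, 0.998, -0.002], [0.998, 0.068, 0.0], [0.001, -0.002, -1.0]]
contact_force: [0.1, 0.5, -0.0]
gripper_width: 0.0902
finger_force: 0.0
```

```bash
python3 look.py w8 driver_grip=.104 stand=0 driver=.012; python3 - <<'E'
from h import *
s=get_image("scene")
rs=[]
for q in("driver_grip","driver"):
  print(q,[(np.round(m["centre"][::-1],1),round(m["conf"],2)) for m in mark_of(s,q)[:2]])
print([(np.round(m["extent"]),round(m["conf"],2)) for m in recognise(s,"driver")])
E
```

```text
[ 0.4979 -0.1307  0.2808] 25.45 toolyaw 1.6387699625570453 cam [ 0.4929 -0.0502  0.4775]
stand [310.4 160.3] 0.93 [ 0.4986 -0.1325  0.    ]
driver [311.8 158.6] 0.65 [ 0.5003 -0.128   0.012 ]
driver [369.9  64.9] 0.63 [ 0.5669 -0.      0.012 ]
driver_grip [(array([261.9, 202.6]), 0.92)]
driver [(array([263.8, 229. ]), 0.91)]
[(array([263., 208.,  25.,  41.]), 0.86), (array([361., 162.,  14.,  11.]), 0.57)]
```

The driver stands upright in its cup, released, with the gripper clear above it. Handing in.

```bash
python3 -c "
from station import job_done;print(job_done())"
```

```text
the job is handed in; nothing more can be done
None
```

The cap was tightened until the driver clicked once (0.35 rad of slip measured afterwards), the driver is back upright in its stand and released, and the job was handed in at about 25 s; no verdict was returned.

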